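Load a walnut into the bench nutcracker

TASK

Get the loose walnut ready for cracking: nudge it along the nutcracker's board, never picking it up, until it drops into the shallow pocket in front of the anvil. Then push the sliding jaw up to it until the jaw's sprung foot nips the nut with about 6 N, so that it stays nipped when you let go; never squeeze hard enough to crack the shell, and leave the nut pick, can, plate and lid lifter where they are.

Things in the scene. Friction and masses are not known exactly. Their poses are not given: they have to be found in the camera images.
- cracker: Bench nutcracker, fixed: a dark wooden board 260 (x) x 250 (y) x 22 mm thick with iron fittings. Origin at the centre of its underside, z up, top face at z = 22 mm. In its frame the pocket is at (45, -45) mm; the pocket's -x side is open board, the anvil stands on its -y and +x sides, the sliding jaw comes from its +y side.
- anvil (a point): Top edge, beside the pocket, of the fixed L-shaped iron anvil, 30 mm above the board. Its face across y lies 18.2 mm to the -y side of the pocket's centre and begins 7 mm to its -x side (a nut coming in off line towards -y catches on that corner). Its face across x lies 19 mm to the +x side of the pocket's centre and runs from 40 mm on the -y to 20 mm on the +y side of it.
- pocket (a point): Centre of the shallow round pocket, level with the board's top face; 25 mm across, 6 mm deep. The nut rests on its rim with its centre 11.5 mm above the board's top (17 mm when it lies on the board). Pushed on with a fraction of a newton it climbs out again, unless the anvil stops it.
- nut: The loose walnut on the board: tan-brown ball 34 mm across, about 18 g, thin seam. Origin at its centre. Starts 85 to 140 mm to the pocket's -x side, 15 mm to its -y to 45 mm to its +y side (cracker's frame). Nudged slowly it does not run ahead. The shell cracks if the foot presses with over 12 N or fingers with over 10 N. Walnuts in the white bowl are not part of the job.
- jaw: Sliding jaw, an iron block on a low steel track (4 mm high, 26 mm wide). Slides along the cracker's -y only, up to 66 mm from its rearmost place, with a steady drag of about 6 N; it stays where left, holding back up to 6 N from its foot. Origin at the bottom of its back face, 4 mm above the board; axes as the cracker's. Block 32 mm wide, 30 mm high; front face 36 mm ahead of the back face.
- stem_root (a point): Where the jaw's steel stem leaves its front face, 13 mm above the board, in line with the pocket. The flat 20 mm foot on the stem stands 15 to 35 mm further towards -y: it is screwed in or out differently each time and not reported. The foot is sprung at 3 N per mm for 9 mm, no preload: the push on the jaw is its 6 N of drag plus the nip on the nut.
- jaw_back (a point): Centre of the jaw's flat upright back face (44 mm wide, 40 mm high; the +y face in the cracker's frame), 24 mm above the board's top: the place to push, towards the cracker's -y. Free board lies behind it, apart from the low track.
- pick: Bystander: a steel nut pick 130 mm long lying on the board along its -y edge. Origin in its middle, at the underside.
- can: Bystander: closed steel can, 74 mm across, 110 mm tall. Origin at the centre of its underside.
- plate: Bystander: white melamine plate, 230 mm across. Origin at the centre of its underside.
- lid_lifter: Bystander: dark silicone lid lifter, a two-pronged paddle about 180 mm long lying flat. Origin at its underside where handle and paddle meet.
Mind the look-alikes: they are no part of the job. What is meant by the nut is not turquoise or yellow, and is the smaller of those in its own colour.

How it is judged (in metres and radians):
On the way, in this order (a step that is already met when the one before it is completed fails the run):
1. the walnut lies in the pocket, before the jaw touches it (horizontal distance between nut and pocket below 0.005 m and z of nut in the frame of cracker between 0.028 and 0.036 m and contact force between jaw and nut below 0.2 N), for 0.3 s.
2. the jaw's foot nips the walnut in the pocket with more than 2 N (horizontal distance between nut and pocket below 0.005 m and z of nut in the frame of cracker between 0.028 and 0.036 m and contact force between jaw and nut above 2 N), for 0.3 s.
At the end, for the whole second after the job is handed in: The walnut rests in the pocket (its centre within 5 mm of the pocket's axis and no more than 14 mm above the board's top), still nipped by the jaw's foot with more than 2 N, at rest (all of step 2 and linear speed of nut below 0.01 m/s); the robot touches nothing.
It fails at once if the foot squeezes the walnut with more than 12 N (shell cracked) (contact force between jaw and nut above 12 N).
It fails at once if the fingers push the walnut with more than 10 N (contact force between the fingers and nut above 10 N).
It fails at once if the walnut is picked up (centre more than 30 mm above the board's top) (z of nut in the frame of cracker above 0.052 m).
It fails at once if the nut pick, can, plate or lid lifter is shifted by more than 20 mm (distance of any of can, plate, lid_lifter, pick from where it was at the start of the episode above 0.02 m).
It also fails if it takes over 58 s, if anything falls off the work surface, if the arm or the gripper's body presses on something with over 40 N, if the wrist force passes 120 N, or if a joint passes its speed limit or range.

ROBOT

A 6-joint arm with a two-finger parallel gripper is mounted at the origin on the work surface. World frame = base frame: x ahead of the robot, y to its left, z up, the work surface at z = 0. Lengths are in mm, angles in degrees, forces in N, time in s.
With the tool pointing down it reaches from about 300 to 850 mm from the base axis. Payload 4.2 kg.
Tool frame: the origin (TCP) lies midway between the tips of the shut fingers; the grasp point (between the pads) lies 19 mm behind it (env.hold_point_z is the z of the grasp point in the tool frame, in mm); z points along the fingers, y is the direction in which the jaws open and shut (so a half turn about z gives the same grasp; the last joint's range is limited). The gripper opens to 91 mm and grips with 3 to 60 N. Pads are 32 mm wide; open, the fingers measure 118 mm over their backs; the gripper's body (76 mm by 178 mm) begins 60 mm behind the grasp point.
Start: joints at [-69.672, 18.312, 89.639, -0, 72.044, -1.146], TCP at [210.505, -535.101, 191.576] pointing down, gripper open.
Joint ranges: [-177.97, 177.97], [-48.28, 115.42], [12.27, 149.76], [-77.06, 257.06], [2.81, 150.46], [-146.56, 146.56]. Speed limits (degrees/s): [147.25, 147.25, 180, 180, 180, 180].

INTERFACE

Orientations are given as [roll, pitch, yaw] about the fixed x, y, z axes, in that order (R = Rz(yaw) Ry(pitch) Rx(roll)).
In Python, from workcell import env, grab_frame, camera_params, spotter gives the robot as it stands. The module is installed in compiled form; this text tells all that it offers.
- The arm moves only by the shell command python3 -m jog 'ROWS' [FORCE]. ROWS is text: rows parted by semicolons, each of 7 numbers parted by spaces: the turn, a rotation vector about the world's x, y, z in units of 5 degrees (1.0 is 5 degrees), then the shift along the world's x, y, z in units of 25 mm (1.0 is 25 mm), then the opening, from 0 (shut) to 1 (fully open). A call has 1 to 5 rows; each row is the pose to reach, as a shift and turn from the pose commanded when the call began; what a row does not reach only later rows make up. A row lasts 1/8 s, in which the tool goes at most 62.5 mm and 10.7 degrees, less where a joint would pass 70% of its speed; a pose out of reach is approached as far as the arm can. A call with a gripper value outside its range is refused whole. The fingers move at their own pace and stop on an object; FORCE is the grip in N (left out, the last holds). Time passes only in rows, so rows that repeat a pose let the fingers close. It gives the time, the measured TCP pose, the force and the opening at its end, in the units of the state.
- env.state(): the state, without advancing time (a new reading comes with each control period).
- grab_frame(name): name is "scene" or "top" or "wrist"; returns the picture (384x512x3 uint8, red, green, blue); there is no depth.
- camera_params(name): a dict with "K" (3x3 intrinsics, pixels), "rvec" (rotation vector, rad) and "tvec" (3), from world to camera coordinates, as OpenCV has them. Camera axes: x right, y down, z forward; pixel columns grow to the right and rows downward; lengths in mm; the calibration is good to about 2 mm. A picture is of the moment at which its call begins: read the wrist's pose just before it. camera_params takes no time and is no camera call; for the wrist camera it gives the pose at the moment of the call.
- env.job_done(): hands the job in, once; it reports no verdict.
Trained networks look in the newest picture that a camera, given by its name, has taken for a name from the list of things; names that differ only in an ending like _2 or _b are one class to them, and where a whole thing is asked for, a point or a joint stands for the part that bears it (a point fixed in the world has none). Each returns a list of dicts, best first, with "conf" (0 to 1); they miss things now and then, are a little off and sometimes report something else, mostly with a low value. They report only what shows in the picture. A call takes as long as a camera call. They do not tell look-alikes from the thing itself.
- spotter.look_for(query, camera): "box" ([left, top, width, height] in pixels, round what is visible of it).
- spotter.trace(query, camera): "region" (384x512 bool, what is visible of it) and "box" ([left, top, width, height] in pixels, round what is visible of it).
The state is a dict: "time_s": time; "qpos": joint angles; "qvel": joint speeds; "effort": joint torques, N m; "ee_pos": TCP position; "ee_rot": TCP orientation; "force": force on the tool from outside, world axes, zero at the start; "torque": the same for the moment, N m; "gripper_width": finger opening in mm.
Only numpy, scipy, OpenCV 4.12 (cv2) and the standard library are available. Lean on these libraries where they do the work, as an engineer would, in place of code of your own. Each camera call takes 0.05 s, during which the arm holds its last target. There are 200 camera calls.

## Working session

There is one attempt and no reset: what is moved stays moved. The work goes in short steps, Python scripts to look and compute and a shell command to move; the robot and the scene stay as the last step left them, time stands still between calls to the robot, and variables do not carry over. Pictures are saved under pics/ and viewed, about 8 in all and at most 12, crops included, and the job is handed in when it is done.

```bash
mkdir -p pics; cat > h.py <<'E'
import numpy as np, cv2
from workcell import env, grab_frame, camera_params, spotter
def save(im,n,box=None,s=1):
    if box: x,y,w,h=box; im=im[y:y+h,x:x+w]
    cv2.imwrite('pics/'+n,cv2.resize(im[:,:,::-1],None,fx=s,fy=s,interpolation=cv2.INTER_CUBIC))
def ray(c,uv,z):
    p=camera_params(c) if isinstance(c,str) else c
    R,_=cv2.Rodrigues(np.array(p['rvec'],float)); t=np.array(p['tvec'],float).ravel()
    o=-R.T@t; d=R.T@np.linalg.inv(p['K'])@np.array([uv[0],uv[1],1.])
    return o+d*(z-o[2])/d[2]
def proj(c,P):
    p=camera_params(c) if isinstance(c,str) else c
    return cv2.projectPoints(np.array(P,float).reshape(-1,3),np.array(p['rvec'],float),np.array(p['tvec'],float),np.array(p['K'],float),None)[0].reshape(-1,2)
E
python3 - <<'E'
from h import *
a=grab_frame('scene');b=grab_frame('top')
save(a,'s0.png',s=1.5);save(b,'t0.png',s=1.5)
for c in('top','scene'):
  for q in('nut','jaw','cracker','anvil'):
    print(c,q,[(np.round(d['conf'],2),np.round(d['box'])) for d in spotter.look_for(q,c)][:5])
  p=camera_params(c);R,_=cv2.Rodrigues(np.array(p['rvec'],float));print(-R.T@np.array(p['tvec']).ravel())
print(env.state())
E
```

```text
top nut [(np.float64(0.69), array([240., 227.,  17.,  11.])), (np.float64(0.55), array([221., 238.,   9.,  13.])), (np.float64(0.54), array([244., 189.,  13.,   8.])), (np.float64(0.54), array([288., 228.,  17.,  18.]))]
top jaw [(np.float64(0.77), array([218., 138.,  17.,  10.])), (np.float64(0.63), array([199., 117.,  90.,  94.]))]
top cracker []
top anvil [(np.float64(0.58), array([200., 116.,  89.,  96.]))]
[ 402.28683637  -82.91378366 1208.77863085]
scene nut [(np.float64(0.73), array([276., 182.,  10.,  15.])), (np.float64(0.66), array([301., 188.,   8.,   9.])), (np.float64(0.45), array([239., 175.,  10.,  10.]))]
scene jaw [(np.float64(0.68), array([268., 231.,  20.,  19.]))]
scene cracker [(np.float64(0.78), array([207., 196., 113.,  79.]))]
scene anvil [(np.float64(0.62), array([214., 193., 108.,  81.]))]
[1517.95430766  260.30861724  849.44868599]
{'time_s': 0.5, 'qpos': array([-6.96720349e+01,  1.83122667e+01,  8.96412321e+01, -4.69187340e-04,
        7.20439839e+01, -1.14556614e+00]), 'qvel': array([-0.0295346 , -0.08862258,  0.02889211,  0.04804702,  0.0624794 ,
        0.02943847]), 'effort': array([ 6.98977492e-04, -4.11992311e+01, -2.32039940e+01,  7.29747768e-02,
        3.86138319e-02, -8.83659311e-06]), 'ee_pos': array([ 210.49205336, -535.08587695,  191.55709342]), 'ee_rot': array([1.79997492e+02, 4.96578223e-04, 2.14736758e+01]), 'force': array([0.61311014, 0.45030794, 0.53192365]), 'torque': array([ 0.06917669,  0.00727059, -0.00635606]), 'gripper_width': 91.41477809867565}
```

View pics/t0.png

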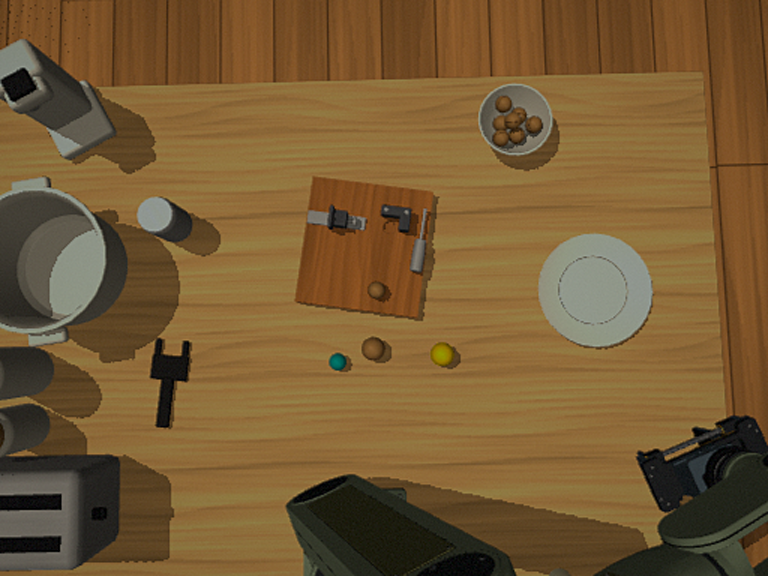

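View pics/s0.png

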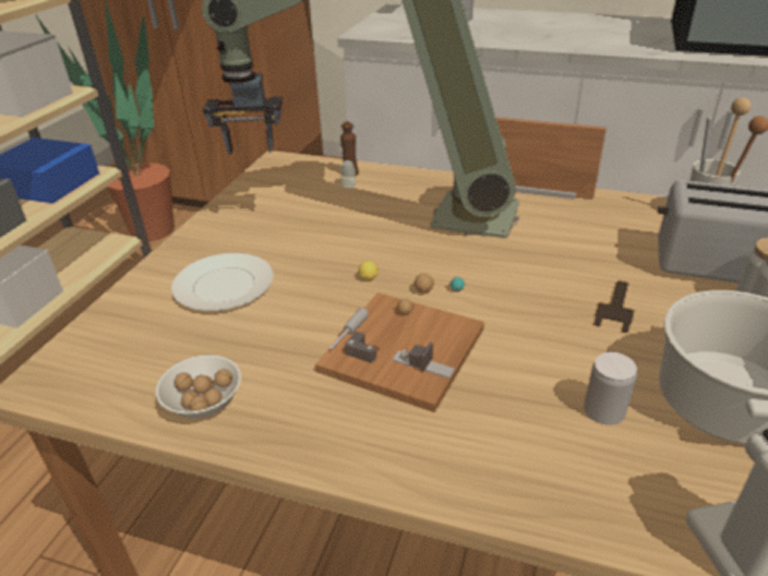

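The top view shows these look-alikes, in top-view pixels of the 1.5x picture:
- Brown ball on the board at (376,290), the smaller of the brown ones.
- Larger brown ball on the table at (373,348).
- Turquoise ball at (338,362).
- Yellow ball at (442,354).

The small brown ball on the board fits the nut. The jaw is at (340,218) and the anvil at (397,215).

```bash
python3 - <<'E'
from h import *
b=grab_frame('top'); save(b,'t1.png',(190,110,115,140),5)
cs=[np.array(c)/1.5 for c in((313,178),(435,192),(420,319),(296,303))]
P=[ray('top',c,22) for c in cs]; print(np.round(P,1))
L=np.array([[130,125],[130,-125],[-130,-125],[-130,125]])
P=np.array(P)[:,:2];c=P.mean(0)
H=L.T@(P-c);th=np.arctan2(H[0,1]-H[1,0],H[0,0]+H[1,1]);print('c',c,'yaw',np.degrees(th))
R=np.array([[np.cos(th),-np.sin(th)],[np.sin(th),np.cos(th)]])
print('resid',P-c-L@R.T)
n=ray('top',(250.7,193),39)[:2];print('nut',n,'in cracker',R.T@(n-c),'rel pocket',R.T@(n-c)-[45,-45]);print('pocket',c+R@[45,-45])
R2,_=cv2.Rodrigues(np.array(camera_params('wrist')['rvec'],float));print('cam',-R2.T@np.ravel(camera_params('wrist')['tvec']),R2[2],camera_params('wrist')['K'])
E
```

```text
[[ 732.    73.6   22. ]
 [ 696.8 -176.    22. ]
 [ 437.9 -138.7   22. ]
 [ 475.5  110.6   22. ]]
c [585.54435332 -32.6378543 ] yaw -8.257374251407107
resid [[-0.13099669  1.17744689]
 [ 0.5113091  -1.03565996]
 [-1.01725441 -1.03901742]
 [ 0.636942    0.89723048]]
nut [497.9155829  -52.00251929] in cracker [-83.93916203 -31.74915324] rel pocket [-128.93916203   13.25084676]
pocket [623.61493456 -83.63423499]
cam [ 281.67705585 -505.35444154  385.86387821] [-0.25591976 -0.10170682 -0.96133283] [[303.08363882   0.         261.59186903]
 [  0.         303.08363882 190.51945514]
 [  0.           0.           1.        ]]
```

View pics/t1.png

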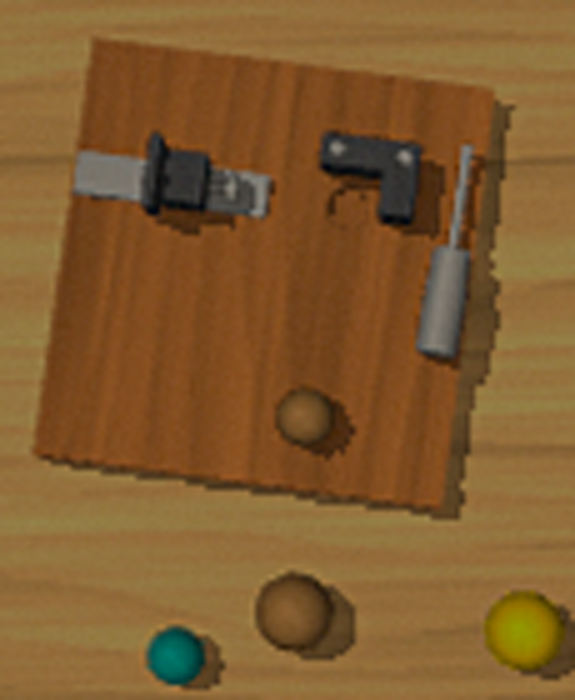

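The crop confirms it: the nut is the small tan ball on the board, and the larger brown ball lies on the table. I'll move above the board with the fingers along the cracker's axes and look from there.

```bash
python3 -m jog '0 0 -1.2 1 2 0.4 1;0 0 -2.4 2.1 4 0.8 1;0 0 -3.6 3.2 6 1.2 1;0 0 -4.8 4.2 8 1.6 1;0 0 -5.95 5.3 10 1.94 1' && python3 -m jog '0 0 0 1 2 0 1;0 0 0 2.1 4 0 1;0 0 0 3.2 6 0 1;0 0 0 4.4 8.2 0 1;0 0 0 5.23 9.94 0 1' && python3 -m jog '0 0 0 0 0 0 1;0 0 0 0 0 0 1'
python3 - <<'E'
from h import *
b=grab_frame('wrist'); save(b,'w0.png',s=1.5); cp=camera_params('wrist');print(env.state()['ee_pos'],env.state()['ee_rot'],env.state()['force'])
c=np.array([585.54,-32.64]);th=np.radians(-8.257);R=np.array([[np.cos(th),-np.sin(th)],[np.sin(th),np.cos(th)]])
for n,l,z in[('pocket',(45,-45),22),('nut',(-84,-31.7),39),('c++',(130,125),22),('c+-',(130,-125),22),('c--',(-130,-125),22),('c-+',(-130,125),22)]:
  print(n,proj(cp,np.r_[c+R@np.array(l),z])*1.5)
E
```

```text
time_s: 1.18
ee_pos: [343.6, -283.5, 240.7]
ee_rot: [180.0, -0.1, -8.5]
force: [1.2, -0.7, -0.1]
gripper_width: 91.7
time_s: 1.8
ee_pos: [474.7, -34.5, 240.3]
ee_rot: [180.0, -0.0, -8.2]
force: [1.0, -0.8, 0.2]
gripper_width: 90.8
time_s: 2.05
ee_pos: [473.4, -36.9, 240.0]
ee_rot: [180.0, 0.0, -8.2]
force: [-0.4, 0.7, 0.4]
gripper_width: 91.5
[473.29216906 -37.39029843 240.09124771] [ 1.79964897e+02  1.32335978e-02 -8.32099798e+00] [-0.38994073 -0.82383211  0.32247711]
pocket [[422.18129509  55.99524376]]
nut [[405.60642391 215.74331112]]
c++ [[203.96975288 -64.7989324 ]]
c+- [[527.52121825 -65.17642237]]
c-- [[505.03909463 262.8996682 ]]
c-+ [[236.25565404 263.32350842]]
```

View pics/w0.png

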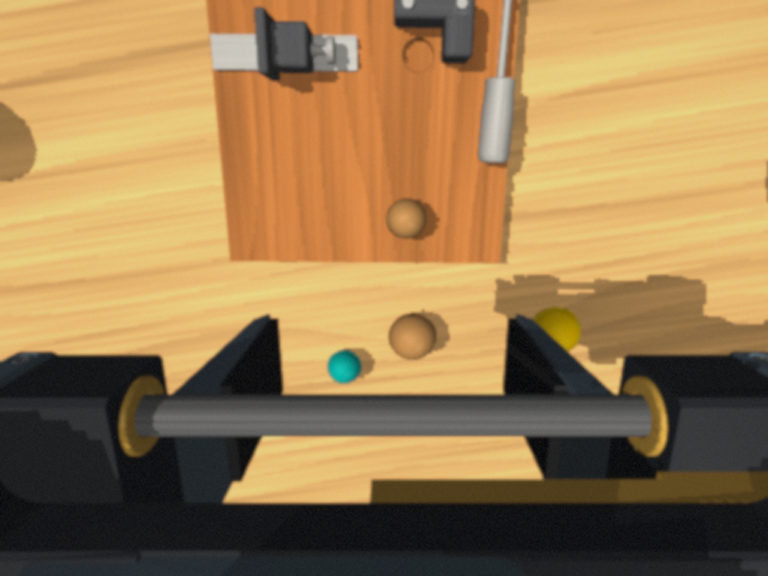

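The wrist view shows the nut at (406,217), the pocket ring at (418,55), the anvil corner at (458,60), and the jaw, stem and foot at (258–355,50). The large brown ball is on the table at (413,335). I'll refine from the wrist picture and compute the shift to get behind the nut.

```bash
cat >> h.py <<'E'
th=np.radians(-8.257);R=np.array([[np.cos(th),-np.sin(th)],[np.sin(th),np.cos(th)]]);C=np.array([585.54,-32.64])
def L(p): return R.T@(np.asarray(p)[:2]-C)
E
python3 - <<'E'
from h import *
s=env.state();im=grab_frame('wrist');cp=camera_params('wrist')
print('pocket',L(ray(cp,(418/1.5,55/1.5),22)))
r=[d for d in spotter.trace('nut','wrist')]
for d in r:
  ys,xs=np.nonzero(d['region']);print(d['conf'],d['box'],xs.mean(),ys.mean(),L(ray(cp,(xs.mean(),ys.mean()),39)))
for uv in((231,261),(505,263)):print('corner',L(ray(cp,np.array(uv)/1.5,22)))
print('tcp',L(s['ee_pos']),s['ee_pos'])
E
```

```text
pocket [ 45.79947942 -41.88274268]
0.87 [254.8, 210.0, 37.5, 30.0] 274.1068211068211 223.96911196911196 [-195.86519128  -37.7870744 ]
0.79 [357.3, 200.7, 28.3, 32.1] 372.8619469026549 216.4920353982301 [-185.03031277 -175.11922342]
0.72 [257.4, 133.9, 25.4, 24.8] 270.02613240418117 145.3588850174216 [-85.95365917 -31.46173029]
0.72 [215.6, 229.5, 24.4, 28.2] 228.71360381861575 243.94988066825775 [-226.37207717   26.79933133]
corner [-127.63621105  129.49069691]
corner [-130.13537164 -125.1849872 ]
tcp [-110.4020458   -20.82136332] [473.29216906 -37.39029843 240.09124771]
```

```bash
python3 -m jog '0 0 0 -0.92 -0.34 -1 0.17;0 0 0 -0.92 -0.34 -3 0.17;0 0 0 -0.92 -0.34 -5 0.17;0 0 0 -0.92 -0.34 -6.8 0.17;0 0 0 -0.92 -0.34 -6.8 0.17' && python3 -m jog '0 0 0 0 0 0 0.17;0 0 0 0 0 0 0.17'
python3 - <<'E'
from h import *
s=env.state();im=grab_frame('wrist');cp=camera_params('wrist');save(im,'w1.png',s=1.5)
for d in spotter.trace('nut','wrist'):
  ys,xs=np.nonzero(d['region']);print(d['conf'],d['box'],xs.mean(),ys.mean(),L(ray(cp,(xs.mean(),ys.mean()),39)))
print('tcp',L(s['ee_pos']),s['ee_pos'],s['ee_rot'],s['force'],s['gripper_width'],proj(cp,s['ee_pos'])*1.5)
E
```

```text
time_s: 2.82
ee_pos: [447.7, -45.7, 67.9]
ee_rot: [180.0, 0.4, -8.4]
force: [0.4, 0.0, -0.1]
gripper_width: 44.2
time_s: 3.08
ee_pos: [452.4, -45.6, 72.1]
ee_rot: [180.0, -0.3, -8.3]
force: [0.0, -0.7, 0.0]
gripper_width: 23.9
0.78 [249.7, 251.2, 34.1, 51.2] 267.9009433962264 275.44025157232704 [-193.20917958  -36.30689728]
0.71 [238.0, 128.2, 46.0, 47.7] 261.281807372176 149.2960760998811 [-86.34604934 -30.8321758 ]
0.57 [396.8, 241.8, 54.3, 52.6] 423.9180990899899 261.07381193124365 [-179.8342357  -166.46968353]
tcp [-129.86204441  -31.89889821] [452.44301185 -45.55828283  72.05267589] [179.9978986   -0.25108203  -8.30330561] [ 0.0274194  -0.66640752  0.04835058] 23.904076501941688 [[394.33020036 329.33775076]]
```

View pics/w1.png

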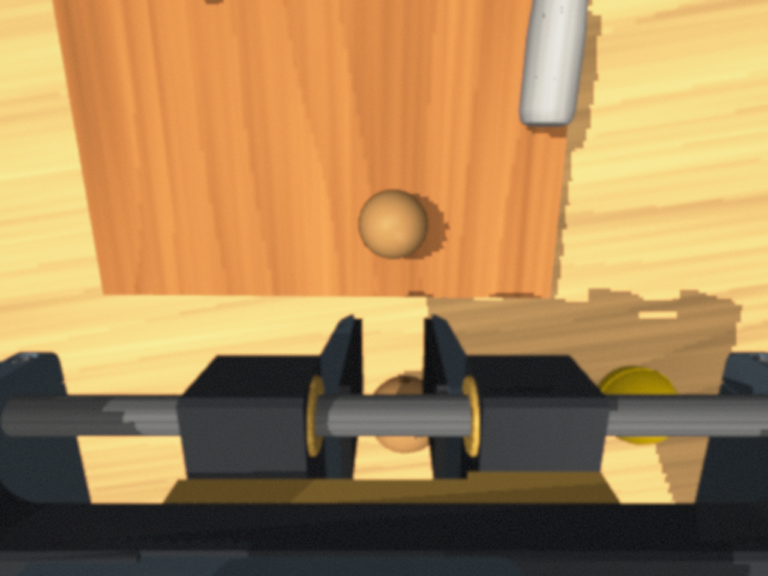

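```bash
python3 -m jog '0 0 0 0 0 -0.8 0.17;0 0 0 0 0 -1.62 0.17;0 0 0 0 0 -1.62 0.17' >/dev/null && python3 -m jog '0 0 0 0.1 -0.01 0 0.17;0 0 0 0.2 -0.03 0 0.17;0 0 0 0.3 -0.04 0 0.17;0 0 0 0.4 -0.06 0 0.17;0 0 0 0.5 -0.07 0 0.17' && python3 -m jog '0 0 0 0.1 -0.02 0 0.17;0 0 0 0.2 -0.04 0 0.17;0 0 0 0.32 -0.07 0 0.17;0 0 0 0.46 -0.1 0 0.17;0 0 0 0.6 -0.14 0 0.17' && python3 -m jog '0 0 0 0.15 -0.03 0 0.17;0 0 0 0.3 -0.07 0 0.17;0 0 0 0.45 -0.1 0 0.17;0 0 0 0.6 -0.14 0 0.17;0 0 0 0.75 -0.17 0 0.17'
cat > look.py <<'E'
import sys
from h import *
s=env.state();im=grab_frame('wrist');cp=camera_params('wrist')
if len(sys.argv)>1: save(im,sys.argv[1],s=1.5)
for d in spotter.trace('nut','wrist'):
  ys,xs=np.nonzero(d['region']);print(round(d['conf'],2),np.round([xs.mean()*1.5,ys.mean()*1.5]),L(ray(cp,(xs.mean(),ys.mean()),39)).round(1))
print('t',s['time_s'],'tcp',L(s['ee_pos']).round(1),s['ee_pos'][2],s['ee_rot'].round(2),s['force'].round(1),s['gripper_width'])
E
python3 look.py w2.png
```

```text
time_s: 4.18
ee_pos: [463.5, -46.9, 29.6]
ee_rot: [180.0, -0.0, -8.3]
force: [0.3, -0.4, 0.3]
gripper_width: 15.3
time_s: 4.8
ee_pos: [478.5, -50.3, 29.6]
ee_rot: [-180.0, -0.0, -8.3]
force: [-0.5, 0.9, 1.9]
gripper_width: 15.5
time_s: 5.42
ee_pos: [498.7, -54.5, 30.8]
ee_rot: [-180.0, -0.2, -8.3]
force: [-0.8, 1.7, 7.7]
gripper_width: 15.8
0.66 [391. 311.] [-70.2 -32.9]
0.53 [283. 177.] [-13.6  10.2]
t 5.425 tcp [-82.8 -34.1] 30.76314434650946 [-179.96   -0.19   -8.29] [-0.8  1.7  7.7] 15.849316659119827
```

View pics/w2.png

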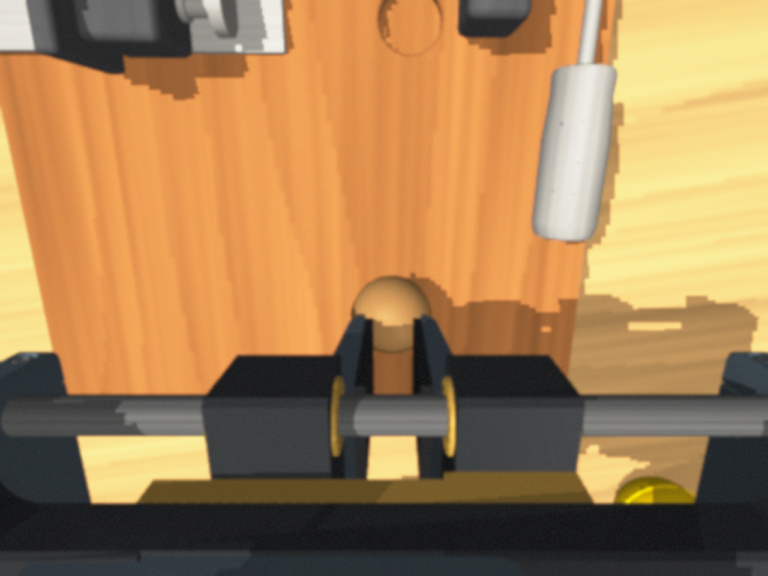

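The nut sits in the V between the fingers, but the vertical force rose to 7.7 N, so the fingers are loading something. I'll back off and check.

```bash
python3 -m jog '0 0 0 -0.1 0.01 0 0.17;0 0 0 -0.3 0.04 0 0.17;0 0 0 -0.5 0.07 0 0.17;0 0 0 -0.5 0.07 0 0.17'; python3 look.py; python3 -m jog '0 0 0 0 0 0.2 0.17;0 0 0 0 0 0.2 0.17;0 0 0 0 0 0.2 0.17'; python3 look.py w3.png
```

```text
time_s: 6.02
ee_pos: [484.7, -52.7, 30.1]
ee_rot: [-180.0, -0.0, -8.3]
force: [-1.1, 1.0, 6.6]
gripper_width: 15.6
0.73 [398. 473.] [-166.6  -36. ]
0.72 [656. 481.] [-171.3 -160.9]
0.7 [390. 298.] [-78.6 -32.7]
t 6.025 tcp [-96.9 -34.4] 30.083552522803572 [-1.7999e+02 -4.0000e-02 -8.2800e+00] [-1.1  1.   6.6] 15.630149674108106
time_s: 6.5
ee_pos: [484.3, -52.9, 34.3]
ee_rot: [180.0, 0.0, -8.3]
force: [-0.1, -0.3, -0.1]
gripper_width: 15.4
0.86 [390. 296.] [-79.5 -32.9]
0.68 [653. 478.] [-173.9 -162.6]
0.58 [396. 470.] [-168.9  -35.4]
t 6.5 tcp [-97.2 -34.6] 34.31941290529126 [ 1.7999e+02  3.0000e-02 -8.2800e+00] [-0.1 -0.3 -0.1] 15.408039822600955
```

View pics/w3.png

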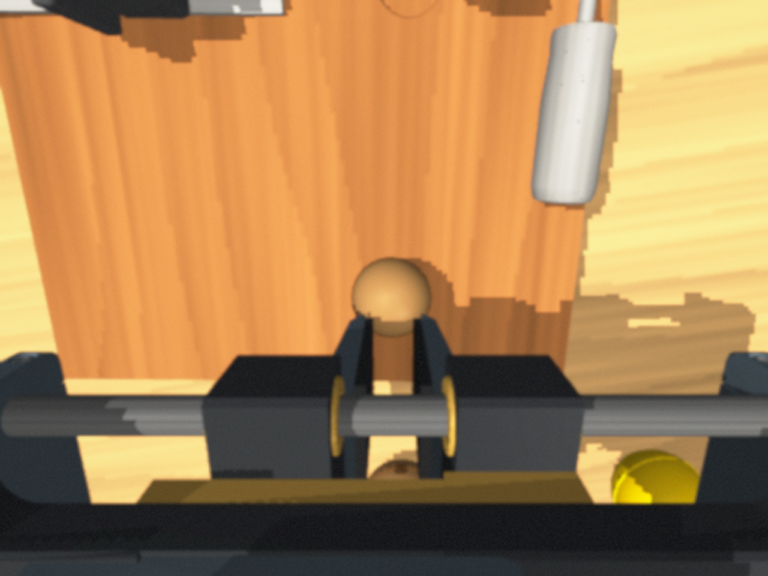

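```bash
python3 - <<'E'
from h import *
s=env.state();cp=camera_params('wrist');t=s['ee_pos'];print(s['force'],s['time_s'],t)
for d in(0,5,10,16):
  for h in(0,20,40):print(d,h,[(proj(cp,np.r_[t[:2]+R@np.array([d,y]),t[2]+h])*1.5).round() for y in(8,22)])
print('nut',[(proj(cp,np.r_[C+R@np.array([x,-33]),39])*1.5).round() for x in(-84,-79.5,-70,-66)])
E
```

```text
[ 0.3130795  -0.58316858 -0.86863084] 6.6 [484.3059073  -52.88523025  34.32033858]
0 0 [array([[377., 330.]]), array([[346., 330.]])]
0 20 [array([[375., 347.]]), array([[341., 348.]])]
0 40 [array([[373., 369.]]), array([[336., 369.]])]
5 0 [array([[377., 319.]]), array([[346., 319.]])]
5 20 [array([[375., 336.]]), array([[341., 336.]])]
5 40 [array([[373., 357.]]), array([[335., 357.]])]
10 0 [array([[376., 309.]]), array([[345., 309.]])]
10 20 [array([[375., 325.]]), array([[341., 325.]])]
10 40 [array([[373., 344.]]), array([[335., 344.]])]
16 0 [array([[376., 296.]]), array([[345., 296.]])]
16 20 [array([[375., 311.]]), array([[340., 311.]])]
16 40 [array([[373., 329.]]), array([[334., 329.]])]
nut [array([[391., 305.]]), array([[391., 296.]]), array([[391., 275.]]), array([[391., 265.]])]
```

Tips appear narrower than the pads, and the z force vanished 5 mm higher. I'll try a short push at this height with a light grip force.

```bash
python3 -m jog '0 0 0 0.1 -0.02 0 0.17;0 0 0 0.2 -0.04 0 0.17;0 0 0 0.3 -0.06 0 0.17;0 0 0 0.4 -0.08 0 0.17;0 0 0 0.4 -0.08 0 0.17' 5; python3 look.py;python3 -m jog '0 0 0 0.1 -0.02 0 0.17;0 0 0 0.2 -0.04 0 0.17;0 0 0 0.3 -0.06 0 0.17;0 0 0 0.4 -0.08 0 0.17;0 0 0 0.4 -0.08 0 0.17' 5; python3 look.py
```

```text
time_s: 7.22
ee_pos: [494.8, -54.9, 34.5]
ee_rot: [180.0, -0.0, -8.3]
force: [-0.7, -0.3, -0.2]
gripper_width: 15.4
0.97 [649. 486.] [-168.3 -161.6]
0.63 [390. 316.] [-78.5 -33.4]
t 7.225 tcp [-86.6 -35.1] 34.54180915869834 [ 1.7999e+02 -1.0000e-02 -8.2700e+00] [-0.7 -0.3 -0.2] 15.355979924572502
time_s: 7.95
ee_pos: [504.7, -56.9, 34.5]
ee_rot: [180.0, -0.0, -8.3]
force: [1.0, -0.9, -0.2]
gripper_width: 15.5
0.91 [644. 493.] [-162.1 -160.2]
0.76 [391. 340.] [-79.7 -34.4]
0.33 [566. 153.] [   0.7 -104.6]
t 7.95 tcp [-76.5 -35.6] 34.54965203464323 [ 1.7999e+02 -1.0000e-02 -8.2800e+00] [ 1.  -0.9 -0.2] 15.54173468457195
```

```bash
python3 - <<'E'
from h import *
a=grab_frame('wrist')[150:300,150:400];b=grab_frame('scene')[150:290,190:340]
b=cv2.resize(b,(450,420),interpolation=cv2.INTER_CUBIC);a=cv2.resize(a,None,fx=1.4,fy=1.4)
o=np.zeros((420,800,3),np.uint8);o[:,:450]=b;o[:a.shape[0],450:450+a.shape[1]]=a[:420,:350];save(o,'m1.png')
E
```

```text
(no output)
```

View pics/m1.png

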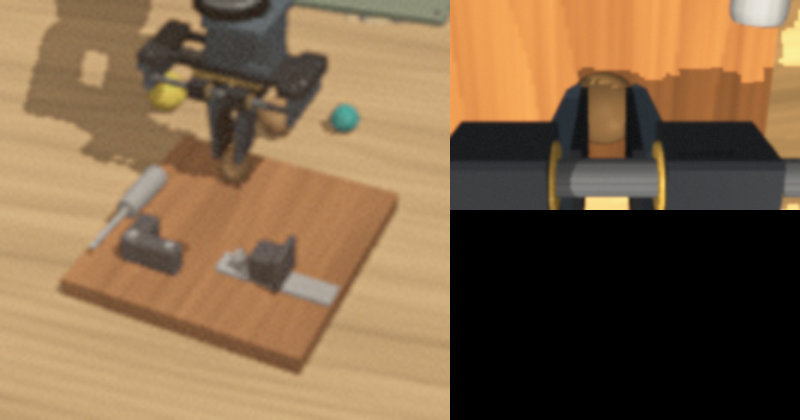

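Fingers at "z 34" passed over the nut. The scale and rows fit tips about 20 mm above the reported TCP at this opening, so the earlier 7 N was the tips on the nut's top. I'll lift, go back behind the nut, then lower in steps while watching the force.

```bash
python3 -m jog '0 0 0 0 0 0.6 0.17;0 0 0 0 0 1.2 0.17;0 0 0 -0.9 0.14 1.2 0.17;0 0 0 -1.82 0.28 1.2 0.17;0 0 0 -1.82 0.28 1.2 0.17'; python3 -m jog '0 0 0 0 0 -0.8 0.17;0 0 0 0 0 -1.6 0.17;0 0 0 0 0 -1.8 0.17;0 0 0 0 0 -2 0.17;0 0 0 0 0 -2 0.17'; python3 look.py;  python3 -m jog '0 0 0 0 0 -0.1 0.17;0 0 0 0 0 -0.2 0.17;0 0 0 0 0 -0.2 0.17'
```

```text
time_s: 8.78
ee_pos: [458.2, -49.7, 65.6]
ee_rot: [180.0, -0.0, -8.3]
force: [0.0, -0.2, -0.1]
gripper_width: 15.5
time_s: 9.4
ee_pos: [459.6, -49.9, 14.8]
ee_rot: [180.0, -0.0, -8.3]
force: [0.1, -0.3, 0.8]
gripper_width: 15.6
0.75 [388. 249.] [-79.8 -32.9]
0.61 [394. 462.] [-174.7  -35. ]
0.59 [669. 468.] [-178.  -155.9]
t 9.4 tcp [-122.2  -35.2] 14.84591780265533 [ 1.7999e+02 -4.0000e-02 -8.2700e+00] [ 0.1 -0.3  0.8] 15.584515769978022
time_s: 9.88
ee_pos: [458.8, -49.8, 9.4]
ee_rot: [180.0, 0.0, -8.3]
force: [-0.7, -0.1, 0.3]
gripper_width: 15.4
```

No force at 9.4, so the tips are indeed still above the board. I'll push from here.

```bash
python3 -m jog '0 0 0 0 0 -0.12 0.17;0 0 0 0.1 -0.01 -0.12 0.17;0 0 0 0.2 -0.02 -0.12 0.17;0 0 0 0.3 -0.03 -0.12 0.17;0 0 0 0.4 -0.05 -0.12 0.17'; python3 -m jog '0 0 0 0.1 -0.02 0 0.17;0 0 0 0.2 -0.04 0 0.17;0 0 0 0.32 -0.06 0 0.17;0 0 0 0.44 -0.09 0 0.17;0 0 0 0.56 -0.11 0 0.17'; python3 look.py;  python3 -m jog '0 0 0 0.15 -0.03 0 0.17;0 0 0 0.3 -0.06 0 0.17;0 0 0 0.45 -0.09 0 0.17;0 0 0 0.6 -0.12 0 0.17;0 0 0 0.75 -0.15 0 0.17'; python3 look.py w4.png
```

```text
time_s: 10.5
ee_pos: [469.3, -51.1, 6.6]
ee_rot: [180.0, -0.0, -8.3]
force: [0.5, 0.3, -0.5]
gripper_width: 15.5
time_s: 11.12
ee_pos: [483.2, -53.9, 6.6]
ee_rot: [180.0, -0.0, -8.3]
force: [-0.7, 0.5, -0.3]
gripper_width: 15.5
0.98 [671. 493.] [-159.3 -153.4]
0.86 [392. 288.] [-68.3 -34.9]
t 11.125 tcp [-98.2 -35.7] 6.567507055885789 [179.99  -0.    -8.28] [-0.7  0.5 -0.3] 15.536268812759085
time_s: 11.85
ee_pos: [502.0, -57.7, 6.6]
ee_rot: [180.0, 0.0, -8.3]
force: [-0.3, -0.2, 0.5]
gripper_width: 15.8
0.83 [393. 289.] [-49.3 -36. ]
t 11.85 tcp [-79.1 -36.8] 6.554377102744965 [180.     0.    -8.28] [-0.3 -0.2  0.5] 15.828973565186859
```

View pics/w4.png

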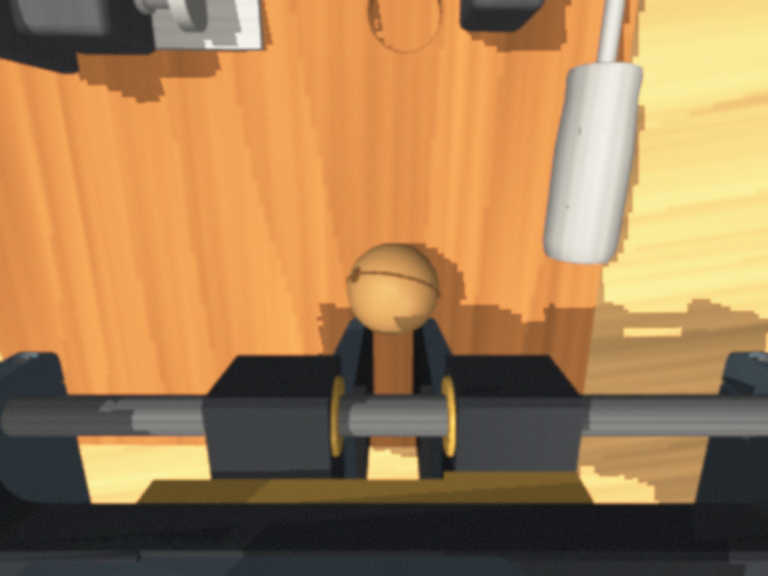

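The nut is now held properly in the V at (393,289), and the pocket ring is centred near (405,18).

```bash
python3 - <<'E'
from h import *
cp=camera_params('wrist')
for uv in((405,18),(405,51),(368,18),(442,18),(462,25),(512,32),(200,20)):print(uv,L(ray(cp,np.array(uv)/1.5,22)),L(ray(cp,np.array(uv)/1.5,52)))
E
python3 -m jog '0 0 0 0.15 -0.03 0 0.17;0 0 0 0.3 -0.06 0 0.17;0 0 0 0.45 -0.09 0 0.17;0 0 0 0.6 -0.12 0 0.17;0 0 0 0.75 -0.15 0 0.17'; python3 -m jog '0 0 0 0.15 -0.03 0 0.17;0 0 0 0.3 -0.06 0 0.17;0 0 0 0.45 -0.09 0 0.17;0 0 0 0.6 -0.12 0 0.17;0 0 0 0.75 -0.15 0 0.17'; python3 look.py w5.png
```

```text
(405, 18) [ 44.13298142 -40.45457825] [ 36.33763218 -39.69478799]
(405, 51) [ 33.65264021 -40.52722737] [ 27.61437937 -39.75525708]
(368, 18) [ 44.14031828 -27.48986593] [ 36.34373897 -28.90368292]
(442, 18) [ 44.12564408 -53.42013796] [ 36.33152499 -50.48659838]
(462, 25) [ 41.92960838 -60.51954134] [ 34.50366708 -56.39574668]
(512, 32) [ 39.71072946 -78.26674853] [ 32.65679574 -71.16753434]
(200, 20) [43.54920576 31.43923095] [35.85172981 20.14561802]
time_s: 12.58
ee_pos: [520.8, -61.4, 6.6]
ee_rot: [180.0, -0.0, -8.3]
force: [-0.1, 0.2, 0.3]
gripper_width: 15.3
time_s: 13.2
ee_pos: [539.5, -65.1, 6.6]
ee_rot: [180.0, 0.0, -8.3]
force: [-0.1, 0.3, 0.5]
gripper_width: 15.6
0.6 [392. 288.] [-11.  -37.8]
t 13.2 tcp [-40.9 -38.8] 6.56523043575026 [179.99   0.    -8.27] [-0.1  0.3  0.5] 15.568145605138861
```

View pics/w5.png

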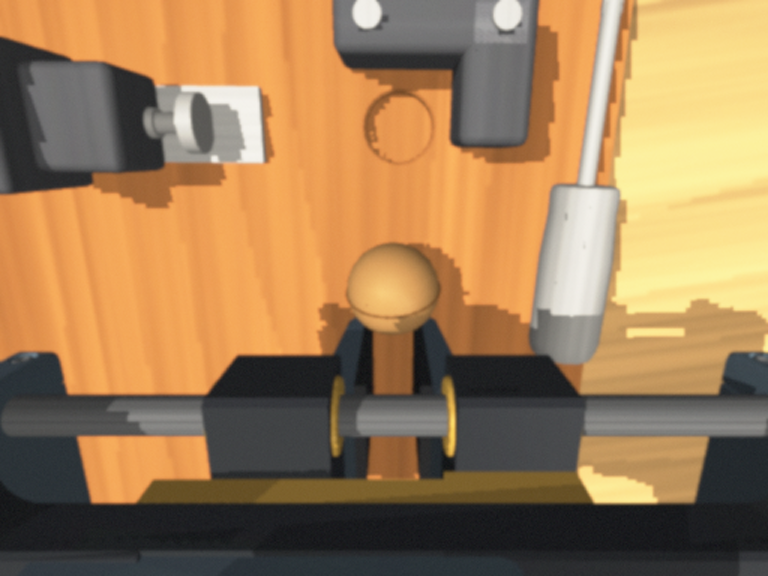

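Pocket ring at (399,127), nut at (392,288), anvil corner at (453,140), foot at (195,122).

```bash
python3 - <<'E'
from h import *
cp=camera_params('wrist')
for uv,z in(((399,127),22),((364,127),22),((434,127),22),((453,140),52),((453,140),22),((350,62),52),((205,122),35),((165,122),52)):print(uv,z,L(ray(cp,np.array(uv)/1.5,z)))
E
```

```text
(399, 127) 22 [ 46.17420262 -40.50869635]
(364, 127) 22 [ 46.18267937 -27.48146614]
(434, 127) 22 [ 46.16572531 -53.53678774]
(453, 140) 52 [ 40.586094   -56.95000167]
(453, 140) 22 [ 41.55065936 -60.77515813]
(350, 62) 52 [ 62.8053929  -25.38338313]
(205, 122) 35 [47.09092682 26.44347363]
(165, 122) 52 [45.94192316 32.19801175]
```

```bash
python3 -m jog '0 0 0 0.15 -0.027 0 0.17;0 0 0 0.3 -0.054 0 0.17;0 0 0 0.45 -0.08 0 0.17;0 0 0 0.6 -0.11 0 0.17;0 0 0 0.75 -0.135 0 0.17'; python3 -m jog '0 0 0 0.15 -0.027 0 0.17;0 0 0 0.3 -0.054 0 0.17;0 0 0 0.45 -0.08 0 0.17;0 0 0 0.6 -0.11 0 0.17;0 0 0 0.6 -0.11 0 0.17'; python3 look.py; python3 -m jog '0 0 0 0.08 -0.015 0 0.17;0 0 0 0.16 -0.03 0 0.17;0 0 0 0.24 -0.045 0 0.17;0 0 0 0.32 -0.06 0 0.17;0 0 0 0.32 -0.06 0 0.17';python3 look.py
```

```text
time_s: 13.92
ee_pos: [558.3, -68.5, 6.6]
ee_rot: [180.0, -0.0, -8.3]
force: [0.4, 0.6, 0.3]
gripper_width: 15.7
time_s: 14.55
ee_pos: [573.3, -71.3, 6.6]
ee_rot: [180.0, -0.0, -8.3]
force: [-0.6, 0.0, -0.7]
gripper_width: 15.4
0.6 [392. 281.] [ 25.2 -39.1]
t 14.55 tcp [ -6.5 -40. ] 6.550257098366666 [ 1.7999e+02 -1.0000e-02 -8.2800e+00] [-0.6  0.  -0.7] 15.433002745354948
time_s: 15.28
ee_pos: [581.2, -72.8, 6.6]
ee_rot: [180.0, -0.0, -8.3]
force: [-0.5, -0.5, -0.0]
gripper_width: 15.1
0.86 [392. 286.] [ 31.5 -39.4]
0.67 [283. 185.] [67.9 -1.4]
t 15.275 tcp [  1.5 -40.3] 6.552605150261772 [ 1.7999e+02 -1.0000e-02 -8.2800e+00] [-0.5 -0.5 -0. ] 15.082698497669702
```

```bash
python3 -m jog '0 0 0 0.07 -0.01 0 0.17;0 0 0 0.14 -0.02 0 0.17;0 0 0 0.21 -0.03 0 0.17;0 0 0 0.28 -0.04 0 0.17;0 0 0 0.28 -0.04 0 0.17';python3 look.py;python3 -m jog '0 0 0 0.05 -0.01 0 0.17;0 0 0 0.1 -0.015 0 0.17;0 0 0 0.15 -0.02 0 0.17;0 0 0 0.2 -0.03 0 0.17;0 0 0 0.2 -0.03 0 0.17';python3 look.py w6.png
```

```text
time_s: 16.0
ee_pos: [588.2, -73.8, 6.6]
ee_rot: [180.0, -0.0, -8.3]
force: [-0.2, 0.3, 0.1]
gripper_width: 15.4
0.59 [395. 264.] [ 46.9 -40.3]
0.56 [281. 196.] [71.2 -0.5]
t 16.0 tcp [  8.5 -40.3] 6.582050385412069 [ 1.7999e+02 -1.0000e-02 -8.2800e+00] [-0.2  0.3  0.1] 15.38462603468896
time_s: 16.73
ee_pos: [593.1, -74.5, 6.5]
ee_rot: [180.0, -0.0, -8.3]
force: [0.5, 0.3, -0.4]
gripper_width: 15.5
0.63 [394. 277.] [ 46.9 -40.3]
t 16.725 tcp [ 13.5 -40.3] 6.5382569986889365 [180.    -0.    -8.28] [ 0.5  0.3 -0.4] 15.525195889007048
```

View pics/w6.png

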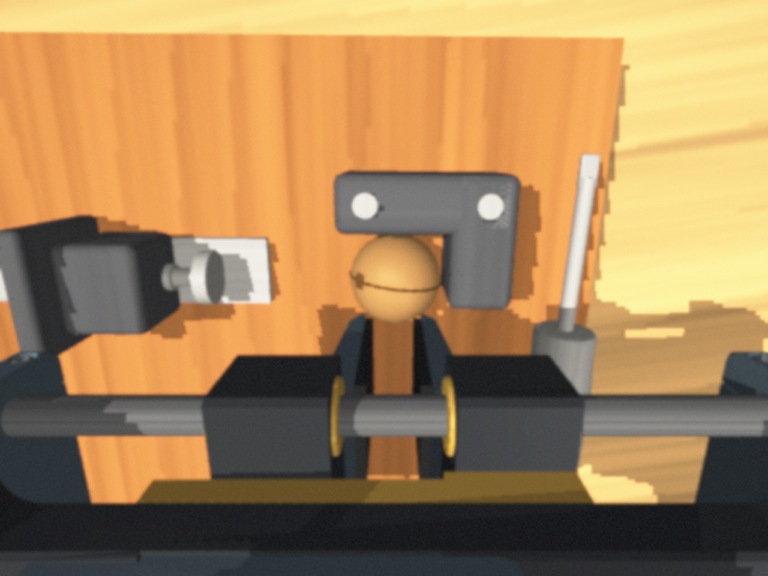

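The nut dropped 15 mm ahead into the pocket and stayed put while the fingers advanced. The picture has it at (394,277) against the anvil. Next I'll back off, lift, shut the fingers and measure the jaw.

```bash
python3 - <<'E'
from h import *
cp=camera_params('wrist');f=lambda u,z:L(ray(cp,np.array(u)/1.5,z)).round(1)
print('foot front',f((224,275),35),'block front top',f((165,236),56),f((140,333),56),'plate top back',f((0,230),66),f((40,353),66),'plate top front',f((20,228),66),'nut left',f((352,278),33))
E
python3 -m jog '0 0 0 -0.3 0.045 0 0.17;0 0 0 -0.9 0.13 0 0.17;0 0 0 -1.6 0.23 0 0.17;0 0 0 -1.6 0.23 2 0.1;0 0 0 -1.6 0.23 4 0' 40 && python3 -m jog '0 0 0 0.5 2 0.5 0;0 0 0 1 3.5 0.5 0;0 0 0 1 3.5 0.5 0;0 0 0 1 3.5 0.5 0'; python3 look.py w7.png
```

```text
foot front [46.7 23.9] block front top [65.1 33.5] [31.7 46.7] plate top back [68.6 77.4] [28.8 74. ] plate top front [69.2 71.3] nut left [ 44.9 -24.1]
time_s: 17.45
ee_pos: [551.0, -68.4, 107.2]
ee_rot: [180.0, 0.1, -8.3]
force: [-0.2, -0.0, 0.0]
gripper_width: 2.0
time_s: 17.95
ee_pos: [576.7, 18.4, 118.7]
ee_rot: [179.9, 0.1, -8.3]
force: [-0.7, 0.4, -0.1]
gripper_width: 0.7
0.69 [544. 180.] [ 46.5 -39.6]
0.62 [675. 488.] [-169.6 -153.8]
t 17.95 tcp [-16.1  49.2] 118.69910477257473 [ 1.7995e+02  9.0000e-02 -8.2500e+00] [-0.7  0.4 -0.1] 0.6763781999098859
```

View pics/w7.png

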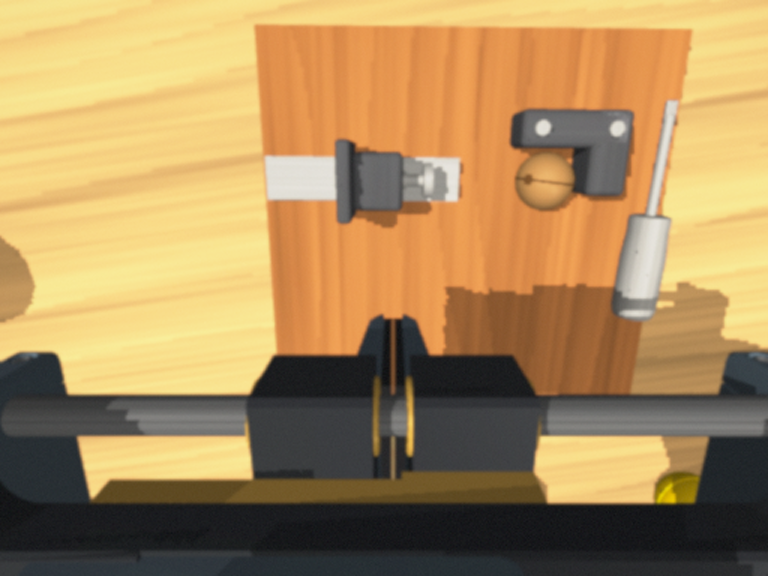

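The tips are unchanged when shut. The foot is at (437,180), the plate's back edge at (337,180), and the nut sits in the pocket at (544,180). My 12 views are used up, so the rest goes by numbers. Moving behind the jaw.

```bash
python3 - <<'E'
from h import *
cp=camera_params('wrist');f=lambda u,z:L(ray(cp,np.array(u)/1.5,z)).round(1);g=lambda u,z:L(ray('top',u,z)).round(1)
print('plate back',f((336,180),66),'block front',f((402,180),56),'foot front',f((447,180),35),'nut left',f((515,180),33.5), 'can',g((157/1.5,215/1.5),110))
E
python3 -m jog '0 0 0 0.9 0.6 0 0;0 0 0 1.8 1.2 0 0;0 0 0 2.76 1.8 0 0;0 0 0 2.76 1.8 0 0;0 0 0 2.76 1.8 0 0'; python3 look.py
```

```text
plate back [48.5 79.2] block front [47.9 44.1] foot front [46.8 16.8] nut left [ 46.6 -24.2] can [  0.7 396.3]
time_s: 18.68
ee_pos: [645.9, 62.6, 118.7]
ee_rot: [179.9, 0.1, -8.3]
force: [-1.0, -0.3, 0.8]
gripper_width: 0.5
0.3 [463. 284.] [44.9 59.7]
t 18.675 tcp [ 46.  102.9] 118.65990789685002 [ 1.7995e+02  1.0000e-01 -8.3300e+00] [-1.  -0.3  0.8] 0.5418066318806278
```

```bash
python3 -m jog '0 0 0 0 0 -1.5 0;0 0 0 0 0 -3 0;0 0 0 0 0 -3.8 0;0 0 0 0 0 -4.05 0;0 0 0 0 0 -4.05 0'; cat > st.py <<'E'
from h import *
F=[];P=[]
for i in range(3):
  grab_frame('wrist') if i else None
  s=env.state();F.append(s['force']);P.append(s['ee_pos'])
F=np.mean(F,0);p=P[-1]
print('t',s['time_s'],'tcp',L(p).round(2),p[2].round(1),'F cracker',(R.T@F[:2]).round(2),F[2].round(2))
E
python3 st.py; python3 -m jog '0 0 0 -0.03 -0.2 0 0;0 0 0 -0.06 -0.4 0 0;0 0 0 -0.07 -0.5 0 0;0 0 0 -0.09 -0.6 0 0;0 0 0 -0.09 -0.6 0 0';python3 st.py;python3 -m jog '0 0 0 -0.015 -0.1 0 0;0 0 0 -0.03 -0.2 0 0;0 0 0 -0.045 -0.3 0 0;0 0 0 -0.06 -0.4 0 0;0 0 0 -0.06 -0.4 0 0';python3 st.py
```

```text
time_s: 19.4
ee_pos: [647.0, 63.5, 18.3]
ee_rot: [180.0, -0.0, -8.3]
force: [-0.1, -0.8, 0.6]
gripper_width: 0.5
t 19.5 tcp [ 47.77 104.24] 19.2 F cracker [-0.13 -0.14] 0.51
time_s: 20.12
ee_pos: [645.2, 49.8, 18.1]
ee_rot: [-179.9, -0.0, -8.3]
force: [0.8, 4.8, 0.9]
gripper_width: -0.4
t 20.225 tcp [47.18 90.15] 18.1 F cracker [-0.12  5.09] 0.73
time_s: 20.85
ee_pos: [643.6, 39.7, 18.1]
ee_rot: [-179.9, -0.0, -8.3]
force: [0.9, 4.4, 0.4]
gripper_width: 0.0
t 20.95 tcp [47.06 79.9 ] 18.1 F cracker [-0.38  4.78] 0.72
```

```bash
python3 -m jog '0 0 0 -0.025 -0.16 0 0;0 0 0 -0.05 -0.32 0 0;0 0 0 -0.07 -0.48 0 0;0 0 0 -0.09 -0.64 0 0;0 0 0 -0.115 -0.79 0 0'>/dev/null;python3 st.py;python3 -m jog '0 0 0 -0.012 -0.08 0 0;0 0 0 -0.024 -0.16 0 0;0 0 0 -0.036 -0.24 0 0;0 0 0 -0.036 -0.24 0 0'>/dev/null;python3 st.py;python3 - <<'E'
from h import *
im=grab_frame('wrist');cp=camera_params('wrist')
for q in('stem_root','jaw','nut'):
  for d in spotter.trace(q,'wrist'):
    x,y,w,h=d['box'];print(q,round(d['conf'],2),np.round(d['box']),'L',L(ray(cp,(x,y+h/2),35)).round(1),L(ray(cp,(x+w,y+h/2),35)).round(1))
E
```

```text
t 21.675 tcp [46.87 59.71] 18.0 F cracker [-0.21  4.73] 1.55
t 22.275 tcp [46.84 53.79] 18.1 F cracker [-0.66  5.13] 1.19
stem_root 0.92 [278. 194.  91.  55.] L [52.7 44.4] [ 52.7 -12.7]
jaw 0.93 [278. 197.  91.  53.] L [51.1 44. ] [ 51.1 -13.1]
nut 0.73 [383. 212.  56.  44.] L [ 43.6 -22.5] [ 43.6 -58.3]
nut 0.37 [138.  89. 372. 246.] L [ 58.9 131.1] [  58.8 -100.1]
```

```bash
python3 -m jog '0 0 0 -0.012 -0.08 0 0;0 0 0 -0.024 -0.16 0 0;0 0 0 -0.03 -0.2 0 0;0 0 0 -0.03 -0.2 0 0'>/dev/null;python3 st.py;for i in 1 2 3; do python3 -m jog '0 0 0 -0.006 -0.04 0 0;0 0 0 -0.006 -0.04 0 0'>/dev/null;python3 st.py;done
```

```text
t 23.075 tcp [46.8  48.84] 18.1 F cracker [-0.63  6.1 ] 1.77
t 23.425 tcp [46.8  47.89] 18.1 F cracker [-0.13  5.73] 1.41
t 23.775 tcp [46.73 46.89] 18.0 F cracker [0.23 5.45] 1.27
t 24.125 tcp [46.77 45.88] 18.1 F cracker [-0.13  5.39] 1.42
```

```bash
python3 - <<'E'
from h import *
im=grab_frame('wrist');cp=camera_params('wrist')
for q in('jaw','nut'):
  for d in spotter.trace(q,'wrist')[:2]:
    x,y,w,h=d['box'];print(q,round(d['conf'],2),np.round(d['box']),'L',L(ray(cp,(x,y+h/2),35)).round(1),L(ray(cp,(x+w,y+h/2),35)).round(1))
E
```

```text
jaw 0.66 [278. 196.  94.  50.] L [52.7 36.7] [ 52.7 -21.9]
nut 0.74 [374. 212.  56.  47.] L [ 42.7 -24.5] [ 42.6 -59.9]
```

```bash
for i in 1 2; do python3 -m jog '0 0 0 -0.006 -0.04 0 0;0 0 0 -0.006 -0.04 0 0'>/dev/null;python3 st.py;done
```

```text
t 24.625 tcp [46.75 44.85] 18.0 F cracker [-0.69  5.99] 1.54
t 24.975 tcp [46.76 43.83] 18.1 F cracker [-0.29  5.45] 1.12
```

```bash
for i in 1 2; do python3 -m jog '0 0 0 -0.006 -0.04 0 0;0 0 0 -0.006 -0.04 0 0'>/dev/null;python3 st.py;done
```

```text
t 25.325 tcp [46.73 42.84] 18.1 F cracker [-0.4   5.63] 1.68
t 25.675 tcp [46.7  41.82] 18.0 F cracker [-0.45  5.58] 1.95
```

```bash
python3 -m jog '0 0 0 -0.006 -0.04 0 0;0 0 0 -0.006 -0.04 0 0'>/dev/null;python3 st.py; python3 - <<'E'
from h import *
im=grab_frame('wrist');cp=camera_params('wrist')
for q in('jaw','nut'):
  for d in spotter.trace(q,'wrist')[:2]:
    x,y,w,h=d['box'];print(q,round(d['conf'],2),np.round(d['box']),'L',L(ray(cp,(x,y+h/2),35)).round(1),L(ray(cp,(x+w,y+h/2),35)).round(1))
E
```

```text
t 26.025 tcp [46.73 40.82] 18.1 F cracker [-0.9  5.9] 1.53
jaw 0.71 [280. 194.  90.  54.] L [52.7 30.2] [ 52.7 -26.1]
nut 0.95 [365. 213.  54.  44.] L [ 42.9 -24.2] [ 42.9 -58.2]
```

```bash
python3 -m jog '0 0 0 -0.006 -0.04 0 0;0 0 0 -0.006 -0.04 0 0'>/dev/null;python3 st.py; python3 -m jog '0 0 0 -0.006 -0.04 0 0;0 0 0 -0.006 -0.04 0 0'>/dev/null;python3 st.py
```

```text
t 26.525 tcp [46.72 39.89] 18.1 F cracker [-0.2  6.3] 1.3
t 26.875 tcp [46.73 39.24] 18.1 F cracker [-0.79  7.22] 1.4
```

```bash
python3 -m jog '0 0 0 -0.006 -0.04 0 0;0 0 0 -0.006 -0.04 0 0'>/dev/null;python3 st.py
```

```text
t 27.225 tcp [46.72 38.67] 18.1 F cracker [-0.44  8.22] 1.2
```

```bash
python3 -m jog '0 0 0 -0.006 -0.04 0 0;0 0 0 -0.006 -0.04 0 0'>/dev/null;python3 st.py
```

```text
t 27.575 tcp [46.7  38.13] 18.1 F cracker [-0.87  9.83] 1.68
```

```bash
python3 -m jog '0 0 0 -0.005 -0.03 0 0;0 0 0 -0.005 -0.03 0 0;0 0 0 -0.005 -0.03 0 0;0 0 0 -0.005 -0.03 0 0'>/dev/null;python3 st.py
```

```text
t 28.175 tcp [46.72 37.78] 18.1 F cracker [-0.86 10.53] 1.65
```

```bash
python3 -m jog '0 0 0 -0.005 -0.03 0 0;0 0 0 -0.005 -0.03 0 0;0 0 0 -0.005 -0.03 0 0;0 0 0 -0.005 -0.03 0 0'>/dev/null;python3 st.py; python3 -m jog '0 0 0 0.006 0.04 0 0;0 0 0 0.02 0.12 0 0;0 0 0 0.05 0.32 0 0;0 0 0 0.1 0.7 0 0;0 0 0 0.14 1 0 0'>/dev/null; python3 -m jog '0 0 0 0 0 1.5 0;0 0 0 0 0 3 0;0 0 0 0 0 3 0;0 0 0 0 0 3 0'>/dev/null; python3 st.py; python3 - <<'E'
from h import *
im=grab_frame('wrist');cp=camera_params('wrist')
for q in('jaw','nut'):
  for d in spotter.trace(q,'wrist')[:2]:
    x,y,w,h=d['box'];print(q,round(d['conf'],2),np.round(d['box']),'L',L(ray(cp,(x,y+h/2),35)).round(1),L(ray(cp,(x+w,y+h/2),35)).round(1))
E
```

```text
t 28.775 tcp [46.7  37.36] 18.1 F cracker [-0.4  11.58] 1.43
t 30.0 tcp [45.51 59.39] 91.3 F cracker [-0.22 -0.02] -0.09
jaw 0.62 [298. 170.  67.  59.] L [41.5 28.7] [ 41.4 -29.5]
nut 0.9 [364. 178.  36.  38.] L [ 44.9 -28.1] [ 44.9 -59.1]
```

```bash
python3 - <<'E'
from h import *
print(env.state()['force'],env.state()['time_s']);print(env.job_done())
E
```

```text
[-0.65314914  0.30051009 -0.09935068] 30.15
the job is handed in; nothing more can be done
None
```

I nudged the walnut into the pocket, then pushed the jaw up until its foot nipped it, and handed the job in at about 30 s. No verdict was reported, so the result rests on the checks below.

**Nut:** I pushed it with the two nearly shut fingers as a V, and it dropped into the pocket and stayed there while the fingers came on. At the end the network boxes put its centre about 1.5 mm from the pocket in y, with the box partly hidden by the jaw.

**Jaw:** The drag read about 5.4 N. I stepped the jaw in until the push read 11.6 N, which is a nip of about 6 N, well under the 12 N limit. The nip after release was not measured directly. The arm then backed off and lifted clear, and its force read about 0.

**What went wrong or disagreed:**
- The fingertips sit about 20 mm above the reported TCP. My first push therefore ran over the top of the nut with about 7.7 N, under the 10 N limit, and I backed off, lowered and pushed again.
- The wrist and top cameras disagreed by about 4 mm in the cracker's y. I used the wrist camera for the approach.
- All 12 views were used before the jaw push, so that part and the final check went by force and network boxes only. I made no final check that the pick, can, plate and lid lifter had not moved; nothing I did went near them.

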